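Pack the larder crate

ROBOT

A 6-joint arm with a two-finger parallel gripper is mounted at the origin on the work surface. World frame = base frame: x ahead of the robot, y to its left, z up, the work surface at z = 0. Lengths are in m, angles in rad, forces in N, time in s.
With the tool pointing down it reaches from about 0.375 to 0.9 m from the base axis. Payload 3.1 kg.
Tool frame: the origin (TCP) lies on the centre line of the jaws, within the pads' length; the fingertips stand robot.tip_reach ahead of it and the grasp point (between the pads) lies 8 mm behind it (robot.tip_reach is the distance from the TCP to the fingertips, in m); z points along the fingers, y is the line along which they close (so a half turn about z gives the same grasp; the last joint's range is limited). The gripper opens to 87 mm and grips with 3 to 60 N. Pads are 19 mm wide; open, the fingers measure 117 mm over their backs; the gripper's body (75 mm by 190 mm) begins 51 mm behind the grasp point.
Start: joints at [-1.393, 0.527, 1.433, -0, 1.181, -0.178], TCP at [0.218, -0.586, 0.234] pointing down, gripper open.
Joint ranges: [-3.08, 3.08], [-0.75, 2.2], [0.22, 2.44], [-1.43, 4.57], [0, 2.65], [-2.85, 2.85]. Speed limits (rad/s): [2.79, 2.79, 3.14, 3.14, 3.14, 3.14].

INTERFACE

Orientations are given as a unit quaternion [x, y, z, w].
In Python, from rig import robot gives the robot as it stands.
- The arm moves only by the tool jog_arm, never from a script. Its argument "motion" is one flat list of numbers, 7 for each row, row after row: the shift along the tool's x, y, z scaled (see below), then the turn, a rotation vector about the tool's x, y, z scaled (see below), then the gripper's target within -1 to 1 (shut at 1, half-way at 0, fully open at -1). In form: [x, y, z, rx, ry, rz, hand, x, y, z, rx, ry, rz, hand, ...]. A call has 1 to 12 rows; each row shifts and turns the commanded pose from where the row before left it, along the tool's axes as they then stand; what a row does not reach is not made up. The controller multiplies each number of a shift by 4 cm and each number of a turn by 4 degrees. A row lasts 1/8 s, in which the tool goes at most 62.5 mm and 10.7 degrees, less where a joint would pass 70% of its speed; a pose out of reach is approached as far as the arm can. A call with a number of a shift or a turn outside -1 to 1 is refused whole. A call with a gripper value outside its range is refused whole. The fingers move at their own pace and stop on an object; "grip_force" is the grip in N (left out, the last holds). Time passes only in rows, so rows that do not move let the fingers close. It gives the time, the measured TCP pose, the force, the opening and the grip force at its end, in the units of the state.
- robot.get_obs(): the state, without advancing time (a new reading comes with each control period).
- robot.camera(name): name is "side" or "top"; returns the picture (480x640x3 uint8, blue, green, red); there is no depth.
- robot.calibration(name): a dict with "fx", "fy", "cx", "cy" (pixels), "R" (3x3) and "t" (3): a world point X has camera coordinates R X + t. Camera axes: x right, y down, z forward; pixel columns grow to the right and rows downward; lengths in m; the calibration is good to about 2 mm. A picture is of the moment at which its call begins. calibration takes no time and is no camera call.
- robot.hand_in(): hands the job in; it is judged then, once.
The state is a dict: "time": time; "q": joint angles; "joint_velocities": joint speeds; "joint_torque": joint torques, N m; "position": TCP position; "tool_rot": TCP orientation; "ft_force": force on the tool from outside, world axes, zero at the start; "moment": the same for the moment, N m; "grip_width": finger opening in m; "grip_force": force on a finger pad.
Only numpy, scipy, OpenCV 4.12 (cv2) and the standard library are available. Lean on these libraries where they do the work, as an engineer would, in place of code of your own. Each camera call takes 0.05 s, during which the arm holds its last target. There are 200 camera calls.

TASK

Finish packing the plywood crate so that all five groceries fit in it together: the red biscuit tin, the green tea caddy and the dark coffee tin from the worktop, the yellow pasta carton that is already packed along one side, and the blue cocoa tin that was put down in the way and must be moved over. Each must stand upright and flat on the crate's floor; set them down rather than drop them, and don't tip any over. Leave the mill, mug, jar, bottle, moka pot and ramekin standing where they are.

Things in the scene. Friction and masses are not known exactly. Their poses are not given: they have to be found in the camera images.
- crate: open plywood packing crate, firmly in place on the worktop. Inside 220 mm (along its x) by 166 mm (along its y); walls and floor 8 mm thick, so 236 x 182 mm outside; the rim stands 55 mm above the worktop and the inner floor 8 mm above it. Origin: centre of its underside, on the worktop; z up
- biscuit_tin: red biscuit tin with white panels, a rigid closed box 150 x 60 x 90 mm high, 0.2 to 0.45 kg, starts on the worktop. Origin: centre of its underside; x along its length, y across, z up.
- pasta_carton: yellow and blue pasta carton, a rigid closed box 140 x 50 x 90 mm high, about 0.3 kg; starts inside the crate, already packed along the crate's -y wall with its far end near the +x wall, which leaves a gap of about 69 to 76 mm between its other end and the -x wall. Origin: centre of its underside; x along its length, y across, z up.
- tea_caddy: green tea caddy with brass panels and lid top, a rigid closed box 100 x 62 x 130 mm high, 0.2 to 0.45 kg, starts on the worktop. Origin: centre of its underside; x along its length, y across, z up.
- cocoa_tin: blue cocoa tin with white panels and steel lid top, a rigid closed box 78 x 48 x 90 mm high, about 0.2 kg; starts upright inside the crate, in the open part beside the pasta carton, in the way, its length roughly across the crate. Origin: centre of its underside; x along its length, y across, z up.
- coffee_tin: nearly black coffee tin with copper panels and lid top, a rigid closed box 78 x 48 x 130 mm high, 0.15 to 0.4 kg, starts on the worktop. Origin: centre of its underside; x along its length, y across, z up.
- pepper_mill: bystander: dark wood pepper mill, 58 mm across, 194 mm high, stands beside one long side (-y) of the crate. Origin: centre of its underside
- mug: bystander: white mug, 82 mm across, 95 mm high, its handle reaches about 75 mm from its axis, stands beyond the far (+x) end of the crate. Origin: centre of its underside
- ginger_jar: bystander: white and blue lidded jar, 110 mm across, 164 mm high. Origin: centre of its underside
- oil_bottle: bystander: green glass oil bottle, 66 mm across, 270 mm high. Origin: centre of its underside
- moka_pot: bystander: aluminium moka pot, 96 mm across, 177 mm high, its handle reaches 88 mm from its axis along its +x. Origin: centre of its underside
- ramekin: bystander: low terracotta ramekin, 72 mm across, 42 mm high, among the packs. Origin: centre of its underside
Things that resemble listed ones, but are neither listed nor needed, are in the scene too. What is meant by the cocoa_tin is not pink, purple or turquoise, and is the smaller of those in its own colour.

How it is judged:
By the outcome, as a careful person would: the job done as asked, in the order asked, and still so for the second after the job is handed in, with the robot touching nothing.
It also fails if it takes over 70 s, if anything falls off the work surface, if the arm or the gripper's body presses on something with over 40 N, if the wrist force passes 120 N, or if a joint passes its speed limit or range.

## Working session

There is one attempt and no reset: what is moved stays moved. The work goes in short steps, Python scripts to look and compute and a tool call to move; the robot and the scene stay as the last step left them, time stands still between calls to the robot, and variables do not carry over. Pictures are saved under pics/ and viewed, at most 10 in all, crops included, and the job is handed in when it is done.

Besides the shell and the picture viewer there is one more tool, called after "Emit:" as a command line: name --argument value ..., lists and objects as JSON in quotes. jog_arm: Moves the arm, as the interface text tells. Shifts and turns lie within -1 to 1; 1 stands for 4 cm of shift or 4 degrees of turn. Its arguments: {"type":"object","properties":{"motion":{"type":"array","items":{"type":"number"}},"grip_force":{"type":"number"}},"required":["motion"]}

```bash
mkdir -p pics; ls; python3 - <<'E'
from rig import robot
import cv2
print(robot.tip_reach, robot.get_obs())
for n in("side","top"):
    cv2.imwrite(f"pics/{n}0.png",robot.camera(n)); print(n,robot.calibration(n))
E
```

```text
pics
0.011 {'time': 0.0, 'q': array([-1.39252988e+00,  5.28492886e-01,  1.43390124e+00, -1.25307104e-06,
        1.18137223e+00, -1.78495743e-01]), 'joint_velocities': array([-0.00160047,  0.0010458 ,  0.0005352 , -0.00122784, -0.00051423,
       -0.00128651]), 'joint_torque': array([-1.56254064e-03, -4.40045893e+01, -1.76594263e+01,  6.32328959e-02,
        5.84462739e-02, -1.64311864e-04]), 'position': array([ 0.21817927, -0.58493027,  0.23255552]), 'tool_rot': array([ 9.84131612e-01,  1.77436720e-01, -4.54761837e-07, -1.08685251e-03]), 'ft_force': array([-0.0988247 , -1.32681962, -0.82117058]), 'moment': array([ 0.01243698, -0.02426494, -0.02918599]), 'grip_force': 0.0, 'grip_width': 0.08713371596577534}
side {'fx': 552.8231623861117, 'fy': 552.8231623861117, 'cx': 320.2339077804173, 'cy': 233.63818168748125, 'R': array([[ 0.99944933, -0.03314729, -0.00151438],
       [-0.02567027, -0.74347288, -0.66827324],
       [ 0.02102555,  0.66794412, -0.74391437]]), 't': array([-0.559484  ,  0.12062709,  1.39250769])}
top {'fx': 461.57557082733143, 'fy': 461.57557082733143, 'cx': 321.1813946750811, 'cy': 234.28105232499618, 'R': array([[-2.21921035e-02, -9.99751230e-01, -2.23368666e-03],
       [-9.92096232e-01,  2.22980700e-02, -1.23482233e-01],
       [ 1.23501321e-01, -5.24298376e-04, -9.92344269e-01]]), 't': array([0.13667682, 0.58151502, 1.31105863])}
```

View pics/top0.png

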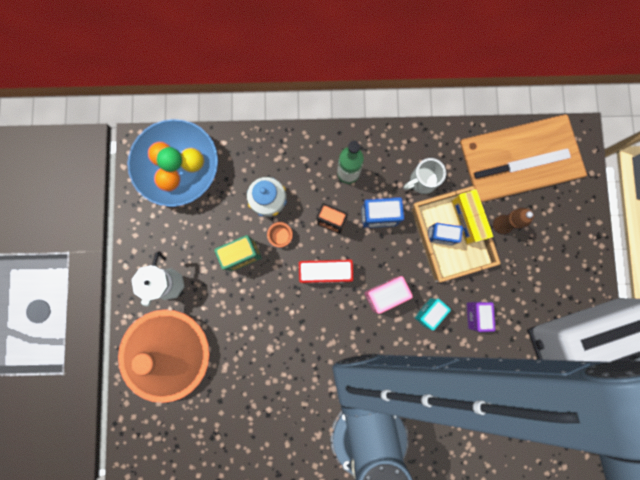

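View pics/side0.png

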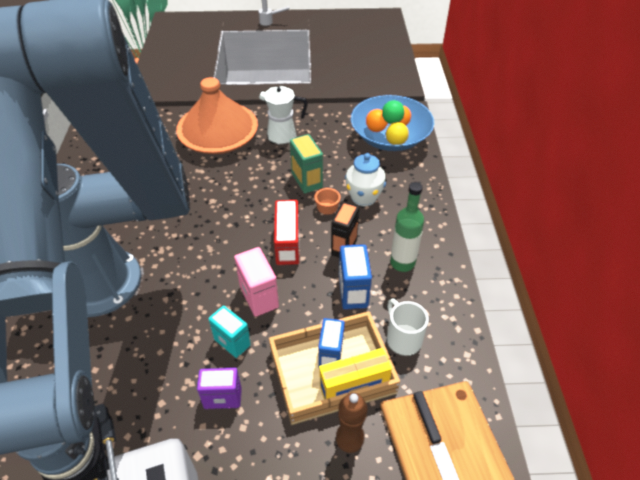

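The top view shows the crate at about (455,235), with the carton at (476,215) and the cocoa tin at (447,232) inside it. The biscuit tin is at (326,271), tea caddy at (236,252), coffee tin at (332,217) and ramekin at (280,235). The blue tin at (383,211) is the larger decoy. I'll enlarge these areas.

```bash
python3 - <<'E'
import cv2,numpy as np
t=cv2.imread("pics/top0.png");s=cv2.imread("pics/side0.png")
def crop(im,c,r,w,h,k):
    o=cv2.resize(im[r:r+h,c:c+w],None,fx=k,fy=k,interpolation=cv2.INTER_CUBIC)
    for x in range((c+9)//10*10,c+w,10):
        cv2.line(o,(int((x-c+.5)*k),0),(int((x-c+.5)*k),10 if x%50 else 22),(0,255,255),1)
        if x%50==0: cv2.putText(o,str(x),(int((x-c)*k)+3,20),0,.4,(0,255,255),1)
    for y in range((r+9)//10*10,r+h,10):
        cv2.line(o,(0,int((y-r+.5)*k)),(10 if y%50 else 22,int((y-r+.5)*k)),(0,255,255),1)
        if y%50==0: cv2.putText(o,str(y),(24,int((y-r)*k)+5),0,.4,(0,255,255),1)
    return o
cv2.imwrite("pics/a.png",np.vstack([crop(t,205,190,160,100,5)[:, :800]]))
cv2.imwrite("pics/b.png",crop(t,400,175,130,110,5.4))
cv2.imwrite("pics/c.png",crop(s,265,130,100,140,4.2))
cv2.imwrite("pics/d.png",crop(s,262,310,145,110,5.4))
E
```

```text
(no output)
```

View pics/a.png

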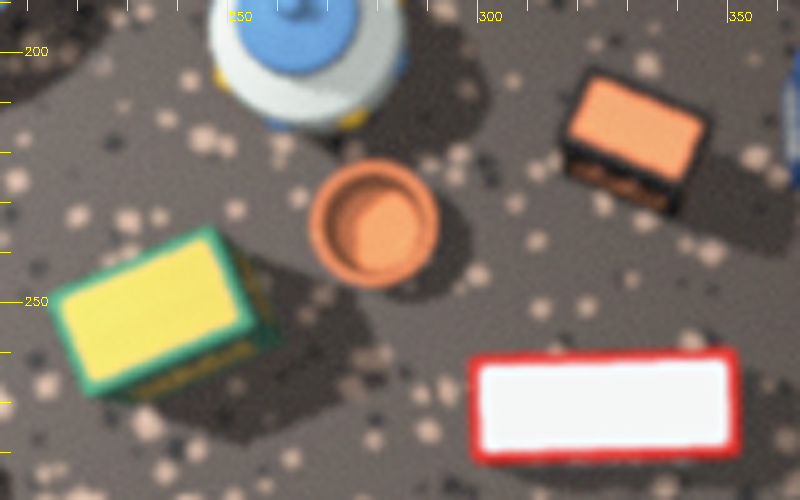

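View pics/b.png

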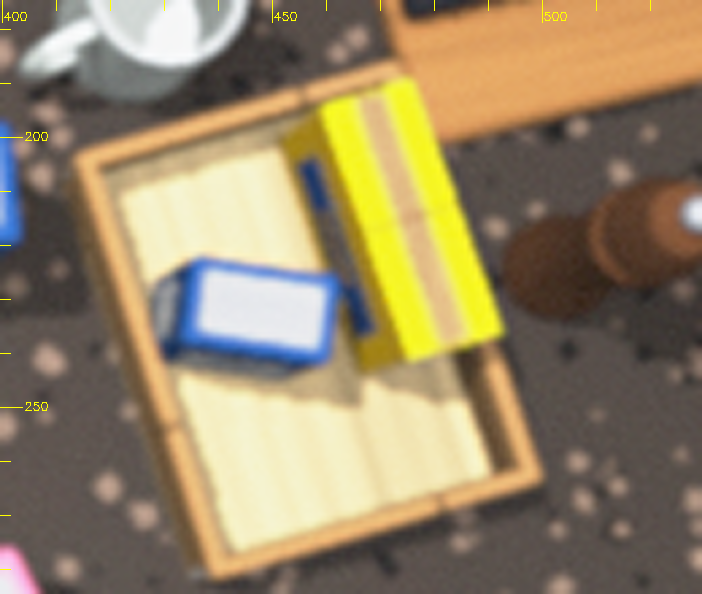

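View pics/c.png

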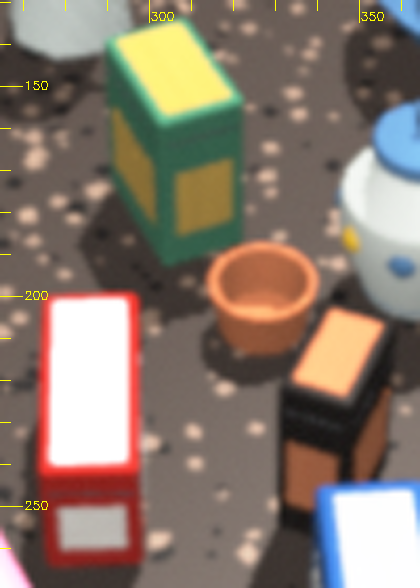

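View pics/d.png

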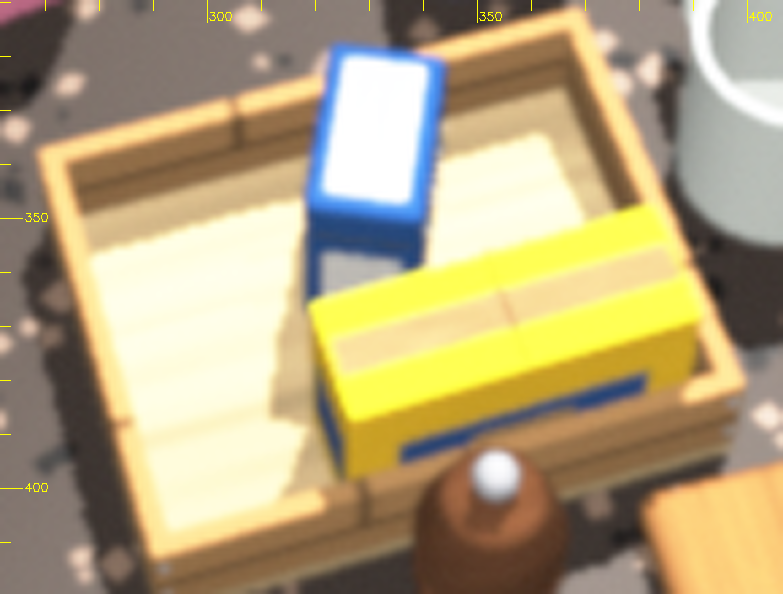

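Corners of each lid and of the crate's rim can be read in both crops. I'll fit each rectangle with its position, yaw and height free.

```bash
cat > fit.py <<'E'
import numpy as np
from rig import robot
from scipy.optimize import least_squares
C={n:robot.calibration(n) for n in("top","side")}
def proj(n,X):
    c=C[n];p=X@c["R"].T+c["t"];return p[:,:2]/p[:,2:]*[c["fx"],c["fy"]]+[c["cx"],c["cy"]]
def rect(p,L,W):
    x,y,a,z=p;u=np.array([np.cos(a),np.sin(a)]);v=np.array([-u[1],u[0]])
    return np.array([[*(np.array([x,y])+sx*L/2*u+sy*W/2*v),z] for sx,sy in((1,1),(1,-1),(-1,-1),(-1,1))])
def res(p,L,W,obs):
    R=rect(p,L,W);out=[]
    for n,px in obs.items():
        P=proj(n,R)
        for q in px:
            d=P-q; out+=list(d[np.argmin((d**2).sum(1))])
    return np.array(out)
def fit(L,W,obs,z0):
    best=None
    c=C["top"];n0=next(iter(obs));c=C[n0];m=np.mean(obs[n0],0)
    d=c["R"].T@[(m[0]-c["cx"])/c["fx"],(m[1]-c["cy"])/c["fy"],1];o=-c["R"].T@c["t"];o=o+d*(z0-o[2])/d[2]
    for a in np.arange(0,np.pi,.2):
        r=least_squares(res,[o[0],o[1],a,z0],args=(L,W,obs),x_scale=[.01,.01,.1,.01],loss="soft_l1")
        if best is None or r.cost<best.cost:best=r
    return best
def px(pts,off,k): return [np.array(off)+np.array(p)/k-.5 for p in pts]
E
python3 - <<'E'
from fit import *
a=((205,190),5);b=((400,175),5.4);c=((265,130),4.2);d=((262,310),5.4)
T={"caddy":(.1,.062,.13,[(50,300),(210,228),(255,325),(92,397)],a,[(105,43),(183,18),(242,97),(160,127)],c),
"biscuit":(.15,.06,.09,[(470,355),(738,347),(740,455),(474,464)],a,[(48,293),(137,293),(141,468),(40,473)],c),
"coffee":(.078,.048,.13,[(592,66),(714,120),(686,192),(560,140)],a,[(333,305),(388,318),(350,400),(285,383)],c),
"cocoa":(.078,.048,.098,[(200,257),(342,275),(330,365),(177,355)],b,[(335,45),(447,62),(425,222),(308,212)],d),
"carton":(.14,.05,.098,[(322,103),(410,78),(505,333),(410,363)],b,[(310,303),(645,205),(705,315),(350,420)],d),
"crate":(.236,.182,.055,[(75,158),(405,62),(543,478),(212,578)],b,[(38,150),(578,10),(745,382),(155,558)],d)}
for n,(L,W,h,t,kt,s,ks) in T.items():
    o={"top":px(t,*kt),"side":px(s,*ks)}
    r=fit(L,W,o,h);f=res(r.x,L,W,o)
    print(n,r.x[:2].round(4),np.degrees(r.x[2]).round(1)%180,r.x[3].round(3),f.round(1))
E
```

```text
caddy [0.5303 0.3591] 113.4 0.126 [-1.2 -0.3  0.6 -1.1  0.7  0.1 -0.7  1.2 -1.3 -0.5  0.  -0.4  0.9  1.2
 -0.   0.3]
biscuit [0.4765 0.1138] 90.3 0.089 [-0.2 -0.1  0.1 -0.   0.4  0.  -0.5 -0.3 -1.1  0.1  0.4 -0.5  0.2  0.5
 -0.2  0. ]
coffee [0.6245 0.0929] 65.2 0.13 [-0.5 -1.   1.4 -0.6  0.   1.  -1.1  0.1 -2.1 -1.9  2.6  0.2  0.6  1.7
 -2.3  0.1]
cocoa [ 0.5761 -0.2304] 80.4 0.093 [-1.6 -0.6 -0.2  0.1  0.2  0.3  0.7 -1.9 -0.9 -0.1  0.2 -0.8  0.3  1.
 -0.8  0.2]
carton [ 0.6211 -0.3103] 15.900000000000006 0.096 [-0.1  0.8  0.3  0.3 -0.4  0.1  0.3 -0.1 -0.1  0.1  1.6 -0.3 -0.3 -0.1
  0.2  0.1]
crate [ 0.5766 -0.2659] 15.300000000000011 0.053 [ 0.4 -0.3 -1.4 -0.1 -0.1  0.5  0.6  0.2  0.1  0.   0.2 -0.5  0.   0.4
 -0.1  0. ]
```

All fits are good to within a pixel or two. Next, the bystanders' positions, plus a helper that turns a target pose into tool units.

```bash
cat > plan.py <<'E'
import numpy as np, sys
from rig import robot
from scipy.spatial.transform import Rotation as R
CR=np.array([.5766,-.2659]);A=np.radians(15.5)
def crate(u,v): return CR+[u*np.cos(A)-v*np.sin(A),u*np.sin(A)+v*np.cos(A)]
def go(x,y,z,psi=None):
    "tool-axis shift units to (x,y,z) at present orientation, rz units to closing angle psi (deg)"
    o=robot.get_obs();M=R.from_quat(o["tool_rot"]).as_matrix()
    ps=np.degrees(np.arctan2(M[1,1],M[0,1]))
    d=M.T@(np.array([x,y,z])-o["position"])/.04
    out=f"shift {d.round(2)} psi {ps:.1f} pos {o['position'].round(4)} w {o['grip_width']:.4f} t {o['time']:.1f} tilt {M[:,2].round(3)}"
    if psi is not None:
        t=np.radians(psi);M2=np.array([[-np.sin(t),np.cos(t),0],[np.cos(t),np.sin(t),0],[0,0,-1]]).T
        out+=f" | rz {-(psi-ps)/4:.2f}, shift after turn {(M2.T@(np.array([x,y,z])-o['position'])/.04).round(2)}"
    print(out)
E
python3 - <<'E'
from fit import *
from plan import *
def tri(a,b):
    A=[];B=[]
    for n,p in(("top",a),("side",b)):
        c=C[n];P=np.diag([c["fx"],c["fy"],1.]);P[0,2]=c["cx"];P[1,2]=c["cy"];P=P@np.c_[c["R"],c["t"]]
        A+=[p[0]*P[2]-P[0],p[1]*P[2]-P[1]]
    A=np.array(A);return np.linalg.lstsq(A[:,:3],-A[:,3],rcond=None)[0].round(3)
for n,a,b in[("bottle",(353,147),(415,188)),("mill",(527.6,213.8),(353.2,396.9)),("jar",(264,186),(367,160)),("bigblue",(383,211),(356,262)),("pink",(390,293),(257,267)),("ramekin",(279.5,234),(327,197))]:
    p=tri(a,b);q=p[:2]-CR;print(n,p,"uv",(q[0]*np.cos(A)+q[1]*np.sin(A)).round(3),(-q[0]*np.sin(A)+q[1]*np.cos(A)).round(3))
for n,u,v in(("biscuit",-.076,0),("cocoa",-.001,.057),("caddy",.075,.027),("coffee",-.001,.002)):print(n,crate(u,v).round(4))
go(.5761,-.2304,.2,-9.6)
E
```

```text
bottle [0.774 0.04  0.26 ] uv 0.272 0.242
mill [ 0.606 -0.416  0.183] uv -0.012 -0.152
jar [0.7   0.276 0.144] uv 0.264 0.489
bigblue [ 0.64  -0.049  0.111] uv 0.119 0.192
pink [ 0.411 -0.059  0.115] uv -0.104 0.244
ramekin [0.587 0.245 0.038] uv 0.147 0.49
biscuit [ 0.5034 -0.2862]
cocoa [ 0.5604 -0.2112]
caddy [ 0.6417 -0.2198]
coffee [ 0.5751 -0.2642]
shift [11.48 -5.18  0.83] psi -69.6 pos [ 0.2182 -0.585   0.2327] w 0.0867 t 0.1 tilt [-0.     0.002 -1.   ] | rz -14.99, shift after turn [10.23  7.34  0.82]
```

Emit:
jog_arm --motion '[0.96, -0.43, 0, 0, 0, 0, -1, 0.96, -0.43, 0, 0, 0, 0, -1, 0.96, -0.43, 0, 0, 0, 0, -1, 0.96, -0.43, 0, 0, 0, 0, -1, 0.96, -0.43, 0, 0, 0, 0, -1, 0.96, -0.43, 0, 0, 0, 0, -1, 0.96, -0.43, 0, 0, 0, 0, -1, 0.96, -0.43, 0, 0, 0, 0, -1, 0.96, -0.43, 0, 0, 0, 0, -1, 0.96, -0.43, 0, 0, 0, 0, -1, 0.96, -0.43, 0, 0, 0, 0, -1, 0.96, -0.43, 0, 0, 0, 0, -1]'

```text
time: 1.6
position: [0.5786, -0.23, 0.233]
tool_rot: [0.984, 0.177, -0.0, -0.0]
ft_force: [0.6, 0.2, 0.8]
grip_width: 0.087
grip_force: 0.0
```

Emit:
jog_arm --motion '[0, 0, 0, 0, 0, -1, -1, 0, 0, 0.1, 0, 0, -1, -1, 0, 0, 0.2, 0, 0, -1, -1, 0, 0, 0.2, 0, 0, -1, -1, 0, 0, 0.2, 0, 0, -1, -1, 0, 0, 0.2, 0, 0, -1, -1, 0, 0, 0.2, 0, 0, -1, -1, 0, 0, 0.2, 0, 0, -1, -1, 0, 0, 0.2, 0, 0, -1, -1, 0, 0, 0.2, 0, 0, -1, -1, 0, 0, 0.2, 0, 0, -1, -1, 0, 0, 0.2, 0, 0, -1, -1]'

```text
time: 3.1
position: [0.5777, -0.2311, 0.1488]
tool_rot: [0.826, 0.563, -0.0, -0.001]
ft_force: [0.7, -1.1, -0.2]
grip_width: 0.0872
grip_force: 0.0
```

Emit:
jog_arm --motion '[0, 0, 0.1, 0, 0, -1, -1, 0, 0, 0, 0, 0, -1, -1, 0, 0, 0, 0, 0, -1, -1, 0, 0, 0, 0, 0, 0, -1]'

```text
time: 3.6
position: [0.5777, -0.2311, 0.1451]
tool_rot: [0.764, 0.645, -0.0, -0.001]
ft_force: [0.8, 0.1, -0.6]
grip_width: 0.0869
grip_force: 0.0
```

```bash
python3 -c "
from plan import *
go(.5761,-.2304,.074,-9.6)"
```

```text
shift [ 0.01 -0.04  1.78] psi -9.6 pos [ 0.5777 -0.2311  0.1451] w 0.0869 t 3.6 tilt [-0.001  0.001 -1.   ] | rz -0.00, shift after turn [ 0.01 -0.04  1.78]
```

Emit:
jog_arm --motion '[0, 0, 0.8, 0, 0, 0, -1, 0, 0, 0.7, 0, 0, 0, -1, 0, 0, 0.28, 0, 0, 0, -1, 0, 0, 0, 0, 0, 0, 1, 0, 0, 0, 0, 0, 0, 1, 0, 0, 0, 0, 0, 0, 1, 0, 0, 0, 0, 0, 0, 1, 0, 0, 0, 0, 0, 0, 1]' --grip_force 25

```text
time: 4.6
position: [0.5776, -0.2311, 0.0748]
tool_rot: [0.763, 0.646, -0.0, -0.0]
ft_force: [-1.7, 1.3, 2.6]
grip_width: 0.0483
grip_force: 24.6
```

Emit:
jog_arm --motion '[0, 0, -0.4, 0, 0, 0, 1, 0, 0, -0.8, 0, 0, 0, 1, 0, 0, -0.3, 0, 0, 1, 1, 0, 0, 0, 0, 0, 1, 1, 0, 0, 0, 0, 0, 1, 1, 0, 0, 0, 0, 0, 1, 1, 0, 0, 0, 0, 0, 1, 1, 0, 0, 0, 0, 0, 1, 1, 0, 0, 0, 0, 0, 1, 1, 0, 0, 0, 0, 0, 1, 1, 0, 0, 0, 0, 0, 1, 1, 0, 0, 0, 0, 0, 1, 1]'

```text
time: 6.1
position: [0.5783, -0.2313, 0.1351]
tool_rot: [0.939, 0.345, 0.0, 0.0]
ft_force: [0.6, -0.3, -2.3]
grip_width: 0.048
grip_force: 24.6
```

Emit:
jog_arm --motion '[0, 0, 0, 0, 0, 1, 1, 0, 0, 0, 0, 0, 1, 1, 0, 0, 0, 0, 0, 1, 1, 0, 0, 0, 0, 0, 1, 1, 0, 0, 0, 0, 0, 1, 1, 0, 0, 0, 0, 0, 1, 1, 0, 0, 0, 0, 0, 0.2, 1, 0, 0, 0, 0, 0, 0, 1]'

```text
time: 7.1
position: [0.5781, -0.2313, 0.1347]
tool_rot: [0.991, 0.136, 0.0, 0.0]
ft_force: [-0.1, 0.2, -1.9]
grip_width: 0.0484
grip_force: 24.6
```

```bash
python3 - <<'E'
from plan import *
go(*crate(-.001,.057),.0752,-74.5)
E
```

```text
shift [-0.29 -0.6   1.49] psi -74.3 pos [ 0.5781 -0.2313  0.1347] w 0.0484 t 7.1 tilt [ 0. -0. -1.] | rz 0.05, shift after turn [-0.29 -0.6   1.49]
```

Emit:
jog_arm --motion '[-0.29, -0.5, 0, 0, 0, 0.05, 1, 0, 0, 0.6, 0, 0, 0, 1, 0, 0, 0.5, 0, 0, 0, 1, 0, 0, 0.25, 0, 0, 0, 1, 0, 0, 0.08, 0, 0, 0, 1, 0, 0, 0.04, 0, 0, 0, 1, 0, 0, 0, 0, 0, 0, 1]'

```text
time: 7.98
position: [0.5619, -0.2154, 0.0761]
tool_rot: [0.991, 0.134, 0.0, 0.0]
ft_force: [-0.2, -0.0, -0.9]
grip_width: 0.0482
grip_force: 24.6
```

Emit:
jog_arm --motion '[0, 0, 0.03, 0, 0, 0, 1, 0, 0, 0, 0, 0, 0, 1, 0, 0, 0, 0, 0, 0, -1, 0, 0, 0, 0, 0, 0, -1, 0, 0, 0, 0, 0, 0, -1, 0, 0, -0.5, 0, 0, 0, -1, 0, 0, -0.9, 0, 0, 0, -1, 0, 0, -0.9, 0, 0, 0, -1]'

```text
time: 8.98
position: [0.5612, -0.2151, 0.1671]
tool_rot: [0.991, 0.134, -0.0, -0.0]
ft_force: [-0.4, -0.4, 0.0]
grip_width: 0.0859
grip_force: 0.0
```

```bash
python3 - <<'E'
from plan import *
go(.4765,.1138,.16,0)
E
```

```text
shift [ 0.15 -8.49  0.18] psi -74.6 pos [ 0.5612 -0.2151  0.1671] w 0.0859 t 9.0 tilt [-0.001  0.    -1.   ] | rz -18.64, shift after turn [ 8.22 -2.12  0.18]
```

Emit:
jog_arm --motion '[0, -1, 0, 0, 0, 0, -1, 0, -1, 0, 0, 0, 0, -1, 0, -1, 0, 0, 0, 0, -1, 0, -1, 0, 0, 0, 0, -1, 0, -1, 0, 0, 0, 0, -1, 0, -1, 0, 0, 0, 0, -1, 0, -1, 0, 0, 0, 0, -1, 0.1, -1, 0, 0, 0, 0, -1, 0.05, -0.49, 0, 0, 0, 0, -1, 0, 0, 0, 0, 0, -1, -1, 0, 0, 0, 0, 0, -1, -1, 0, 0, 0, 0, 0, -1, -1]'

```text
time: 10.48
position: [0.4768, 0.114, 0.1665]
tool_rot: [0.971, 0.239, 0.0, 0.0]
ft_force: [0.1, -0.2, -0.9]
grip_width: 0.0867
grip_force: 0.0
```

Emit:
jog_arm --motion '[0, 0, 0, 0, 0, -1, -1, 0, 0, 0, 0, 0, -1, -1, 0, 0, 0, 0, 0, -1, -1, 0, 0, 0, 0, 0, -1, -1, 0, 0, 0, 0, 0, -1, -1, 0, 0, 0, 0, 0, -1, -1, 0, 0, 0, 0, 0, -1, -1, 0, 0, 0, 0, 0, -1, -1, 0, 0, 0, 0, 0, -1, -1, 0, 0, 0.2, 0, 0, -1, -1, 0, 0, 0.2, 0, 0, -1, -1, 0, 0, 0.2, 0, 0, -1, -1]'

```text
time: 11.98
position: [0.477, 0.1138, 0.1423]
tool_rot: [0.79, 0.613, 0.0, 0.0]
ft_force: [0.4, 0.7, 0.3]
grip_width: 0.0869
grip_force: 0.0
```

Emit:
jog_arm --motion '[0, 0, 0.2, 0, 0, -1, -1, 0, 0, 0, 0, 0, -1, -1, 0, 0, 0, 0, 0, -1, -1, 0, 0, 0, 0, 0, -0.64, -1, 0, 0, 0, 0, 0, 0, -1]'

```text
time: 12.6
position: [0.4769, 0.1138, 0.1345]
tool_rot: [0.707, 0.707, 0.0, 0.0]
ft_force: [0.3, -0.2, 0.4]
grip_width: 0.087
grip_force: 0.0
```

```bash
python3 - <<'E'
from plan import *
import cv2,numpy as np
go(.4765,.1138,.066,0)
t=robot.camera("top");s=robot.camera("side")
cv2.imwrite("pics/t2.png",t);cv2.imwrite("pics/s2.png",s)
f=lambda im,c,r,w,h,k:cv2.resize(im[r:r+h,c:c+w],None,fx=k,fy=k,interpolation=cv2.INTER_CUBIC)
cv2.imwrite("pics/e.png",np.hstack([f(t,400,180,110,110,3.5),f(s,260,280,115,110,3.5)]))
E
```

```text
shift [ 0.   -0.01  1.71] psi -0.0 pos [0.4769 0.1138 0.1345] w 0.0870 t 12.6 tilt [ 0. -0. -1.] | rz -0.01, shift after turn [ 0.   -0.01  1.71]
```

View pics/e.png

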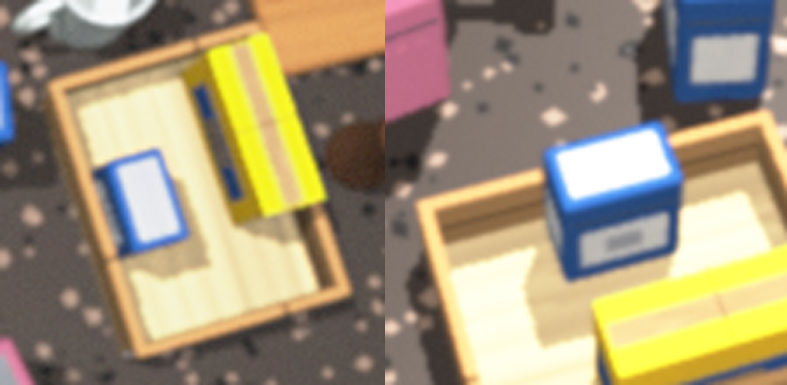

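The picture shows the cocoa tin upright and square against the +y wall, with its lid at about (149,200) in the left crop. The lane to the carton is clear. Next I grip the biscuit tin.

Emit:
jog_arm --motion '[0, 0, 0.8, 0, 0, 0, -1, 0, 0, 0.7, 0, 0, 0, -1, 0, 0, 0.21, 0, 0, 0, -1, 0, 0, 0, 0, 0, 0, 1, 0, 0, 0, 0, 0, 0, 1, 0, 0, 0, 0, 0, 0, 1, 0, 0, 0, 0, 0, 0, 1]' --grip_force 30

```text
time: 13.58
position: [0.4757, 0.1139, 0.0666]
tool_rot: [0.707, 0.707, -0.001, -0.001]
ft_force: [-2.7, -0.1, 5.4]
grip_width: 0.0597
grip_force: 30.0
```

```bash
python3 - <<'E'
from fit import *
from plan import *
o={"top":px([(110,165),(160,150),(188,233),(138,250)],(400,180),3.5),"side":px([(162,152),(275,125),(298,178),(175,203)],(260,280),3.5)}
r=fit(.078,.048,o,.098);q=r.x[:2]-CR
print(r.x.round(4),np.degrees(r.x[2]),"uv",(q[0]*np.cos(A)+q[1]*np.sin(A)).round(4),(-q[0]*np.sin(A)+q[1]*np.cos(A)).round(4),res(r.x,.078,.048,o).round(1))
go(.4765,.1138,.16,15.5)
E
```

```text
[ 0.5621 -0.2124  3.4007  0.0951] 194.84410406749691 uv 0.0003 0.0554 [-1.5 -0.6  0.5 -1.1  1.2  1.9 -0.9  1.8 -1.7 -0.9  0.2 -1.9  0.5  1.
  0.7  3. ]
shift [-0.    0.02 -2.34] psi 0.0 pos [0.4757 0.1139 0.0666] w 0.0597 t 13.6 tilt [-0.002 -0.    -1.   ] | rz -3.87, shift after turn [-0.01  0.02 -2.34]
```

Emit:
jog_arm --motion '[0, 0, -0.5, 0, 0, 0, 1, 0, 0, -1, 0, 0, 0, 1, 0, 0, -1, 0, 0, 0, 1, 0, 0, -0.6, 0, 0, -0.9, 1, 0, 0, -0.4, 0, 0, -1, 1, 0, 0, 0, 0, 0, -1, 1, 0, 0, 0, 0, 0, -0.97, 1, 0, 0, 0, 0, 0, 0, 1]'

```text
time: 14.58
position: [0.4765, 0.1138, 0.2058]
tool_rot: [0.606, 0.796, -0.0, -0.0]
ft_force: [0.2, -0.1, -2.8]
grip_width: 0.06
grip_force: 30.0
```

```bash
python3 - <<'E'
from plan import *
go(*crate(-.076,.0),.0746,15.5)
E
```

```text
shift [-9.82 -2.01  3.28] psi 15.4 pos [0.4765 0.1138 0.2058] w 0.0600 t 14.6 tilt [-0. -0. -1.] | rz -0.02, shift after turn [-9.82 -2.02  3.28]
```

Emit:
jog_arm --motion '[-0.6, -0.15, 0, 0, 0, 0, 1, -0.96, -0.2, 0, 0, 0, 0, 1, -0.96, -0.2, 0, 0, 0, 0, 1, -0.96, -0.2, 0, 0, 0, 0, 1, -0.96, -0.2, 0, 0, 0, 0, 1, -0.96, -0.2, 0, 0, 0, 0, 1, -0.96, -0.2, 0, 0, 0, 0, 1, -0.96, -0.2, 0, 0, 0, 0, 1, -0.96, -0.2, 0, 0, 0, 0, 1, -0.96, -0.2, 0, 0, 0, 0, 1, -0.58, -0.06, 0, 0, 0, 0, 1, 0, 0, 0, 0, 0, 0, 1]'

```text
time: 16.08
position: [0.5045, -0.2875, 0.2056]
tool_rot: [0.606, 0.795, 0.0, 0.0]
ft_force: [-0.9, 0.0, -3.7]
grip_width: 0.0597
grip_force: 30.0
```

```bash
python3 - <<'E'
from plan import *
go(*crate(-.076,.0),.0746,15.5)
E
```

```text
shift [ 0.04 -0.02  3.28] psi 15.3 pos [ 0.5045 -0.2875  0.2056] w 0.0597 t 16.1 tilt [ 0.001 -0.    -1.   ] | rz -0.04, shift after turn [ 0.04 -0.02  3.28]
```

Emit:
jog_arm --motion '[0.04, -0.02, 0.8, 0, 0, 0, 1, 0, 0, 0.9, 0, 0, 0, 1, 0, 0, 0.7, 0, 0, 0, 1, 0, 0, 0.5, 0, 0, 0, 1, 0, 0, 0.2, 0, 0, 0, 1, 0, 0, 0.1, 0, 0, 0, 1, 0, 0, 0.04, 0, 0, 0, 1, 0, 0, 0, 0, 0, 0, 1]'

```text
time: 17.08
position: [0.5034, -0.285, 0.077]
tool_rot: [0.605, 0.796, -0.0, 0.001]
ft_force: [-0.1, 0.3, -3.5]
grip_width: 0.06
grip_force: 30.0
```

Emit:
jog_arm --motion '[0, 0, 0.04, 0, 0, 0, 1, 0, 0, 0.02, 0, 0, 0, 1, 0, 0, 0, 0, 0, 0, 1]'

```text
time: 17.45
position: [0.5031, -0.2851, 0.0746]
tool_rot: [0.605, 0.796, -0.0, 0.0]
ft_force: [-0.1, 1.0, 2.5]
grip_width: 0.0598
grip_force: 30.0
```

Emit:
jog_arm --motion '[0, 0, 0, 0, 0, 0, -1, 0, 0, 0, 0, 0, 0, -1, 0, 0, 0, 0, 0, 0, -1, 0, 0, -0.5, 0, 0, 0, -1, 0, 0, -0.9, 0, 0, -0.5, -1, 0, 0, -1, 0, 0, -0.5, -1, 0, 0, -0.7, 0, 0, -1, -1, 0, 0, -0.2, 0, 0, 0, -1]'

```text
time: 18.45
position: [0.5038, -0.2856, 0.2079]
tool_rot: [0.549, 0.836, -0.0, 0.002]
ft_force: [0.5, -0.0, -0.8]
grip_width: 0.0869
grip_force: 0.0
```

```bash
python3 - <<'E'
from plan import *
go(.5303,.3591,.11,23.4)
E
```

```text
shift [14.53  7.01  2.41] psi 23.4 pos [ 0.5038 -0.2856  0.2079] w 0.0869 t 18.4 tilt [ 0.003 -0.003 -1.   ] | rz 0.01, shift after turn [14.53  7.01  2.45]
```

Emit:
jog_arm --motion '[0.97, 0.47, 0, 0, 0, 0, -1, 0.97, 0.47, 0, 0, 0, 0, -1, 0.97, 0.47, 0, 0, 0, 0, -1, 0.97, 0.47, 0, 0, 0, 0, -1, 0.97, 0.47, 0, 0, 0, 0, -1, 0.97, 0.47, 0, 0, 0, 0, -1, 0.97, 0.47, 0, 0, 0, 0, -1, 0.97, 0.47, 0, 0, 0, 0, -1, 0.97, 0.47, 0, 0, 0, 0, -1, 0.97, 0.47, 0, 0, 0, 0, -1, 0.97, 0.47, 0, 0, 0, 0, -1, 0.97, 0.47, 0, 0, 0, 0, -1]'

```text
time: 19.95
position: [0.5236, 0.2333, 0.2045]
tool_rot: [0.549, 0.836, -0.001, -0.001]
ft_force: [0.3, 0.2, -0.2]
grip_width: 0.0871
grip_force: 0.0
```

Emit:
jog_arm --motion '[0.97, 0.47, 0, 0, 0, 0, -1, 0.97, 0.47, 0, 0, 0, 0, -1, 0.95, 0.43, 0, 0, 0, 0, -1, 0, 0, 0, 0, 0, 0, -1]'

```text
time: 20.45
position: [0.5276, 0.3625, 0.2042]
tool_rot: [0.547, 0.837, -0.0, -0.001]
ft_force: [-0.3, -0.4, -1.2]
grip_width: 0.0873
grip_force: 0.0
```

```bash
python3 - <<'E'
from plan import *
go(.5303,.3591,.112,23.4)
E
```

```text
shift [-0.11  0.03  2.31] psi 23.6 pos [0.5276 0.3625 0.2042] w 0.0873 t 20.4 tilt [-0.002 -0.    -1.   ] | rz 0.06, shift after turn [-0.1   0.03  2.31]
```

Emit:
jog_arm --motion '[-0.1, 0.03, 0.8, 0, 0, 0.05, -1, 0, 0, 0.8, 0, 0, 0, -1, 0, 0, 0.5, 0, 0, 0, -1, 0, 0, 0.2, 0, 0, 0, -1, 0, 0, 0, 0, 0, 0, -1]'

```text
time: 21.08
position: [0.5309, 0.3559, 0.1132]
tool_rot: [0.55, 0.835, -0.001, -0.0]
ft_force: [-0.1, 0.2, 0.4]
grip_width: 0.087
grip_force: 0.0
```

Emit:
jog_arm --motion '[0, 0, 0, 0, 0, 0, 1, 0, 0, 0, 0, 0, 0, 1, 0, 0, 0, 0, 0, 0, 1, 0, 0, 0, 0, 0, 0, 1]' --grip_force 30

```text
time: 21.58
position: [0.5313, 0.3568, 0.1146]
tool_rot: [0.55, 0.835, 0.0, 0.0]
ft_force: [-0.2, -1.6, 3.1]
grip_width: 0.0618
grip_force: 29.9
```

Emit:
jog_arm --motion '[0, 0, -0.5, 0, 0, 0, 1, 0, 0, -1, 0, 0, 0, 1, 0, 0, -1, 0, 0, 0.5, 1, 0, 0, -1, 0, 0, 0.7, 1, 0, 0, -0.5, 0, 0, 0.7, 1, 0, 0, 0, 0, 0, 0, 1]'

```text
time: 22.32
position: [0.5318, 0.3571, 0.2752]
tool_rot: [0.604, 0.797, 0.001, 0.001]
ft_force: [0.5, -0.1, -3.9]
grip_width: 0.0619
grip_force: 29.9
```

```bash
python3 - <<'E'
from plan import *
go(*crate(.076,.027),.1216,15.5)
E
```

```text
shift [-14.63  -1.25   3.83] psi 15.7 pos [0.5318 0.3571 0.2752] w 0.0619 t 22.3 tilt [ 0.003  0.001 -1.   ] | rz 0.06, shift after turn [-14.63  -1.18   3.84]
```

Emit:
jog_arm --motion '[-0.6, -0.08, 0, 0, 0, 0.06, 1, -0.96, -0.08, 0, 0, 0, 0, 1, -0.96, -0.08, 0, 0, 0, 0, 1, -0.96, -0.08, 0, 0, 0, 0, 1, -0.96, -0.08, 0, 0, 0, 0, 1, -0.96, -0.08, 0, 0, 0, 0, 1, -0.96, -0.08, 0, 0, 0, 0, 1, -0.96, -0.08, 0, 0, 0, 0, 1, -0.96, -0.08, 0, 0, 0, 0, 1, -0.96, -0.08, 0, 0, 0, 0, 1, -0.96, -0.08, 0, 0, 0, 0, 1, -0.96, -0.08, 0, 0, 0, 0, 1]'

```text
time: 23.82
position: [0.6116, -0.0858, 0.2716]
tool_rot: [0.606, 0.796, -0.001, -0.002]
ft_force: [0.4, 0.6, -3.6]
grip_width: 0.0618
grip_force: 29.9
```

Emit:
jog_arm --motion '[-0.96, -0.06, 0, 0, 0, 0, 1, -0.96, -0.06, 0, 0, 0, 0, 1, -0.96, -0.06, 0, 0, 0, 0, 1, -0.64, -0.06, 0, 0, 0, 0, 1, 0, 0, 0, 0, 0, 0, 1, 0, 0, 0, 0, 0, 0, 1]'

```text
time: 24.58
position: [0.6406, -0.2212, 0.2729]
tool_rot: [0.606, 0.796, 0.0, -0.002]
ft_force: [-0.1, -0.7, -4.1]
grip_width: 0.0617
grip_force: 29.9
```

```bash
python3 - <<'E'
from plan import *
import cv2,numpy as np
go(*crate(.076,.025),.1216,15.5)
t=robot.camera("top");s=robot.camera("side")
f=lambda im,c,r,w,h,k:cv2.resize(im[r:r+h,c:c+w],None,fx=k,fy=k,interpolation=cv2.INTER_CUBIC)
cv2.imwrite("pics/g.png",np.hstack([f(t,390,170,125,120,3.1),f(s,250,260,150,156,2.385)[:372]]))
E
```

```text
shift [-0.04  0.07  3.78] psi 15.5 pos [ 0.6406 -0.2212  0.2729] w 0.0617 t 24.6 tilt [-0.002  0.002 -1.   ] | rz -0.01, shift after turn [-0.03  0.06  3.78]
```

View pics/g.png

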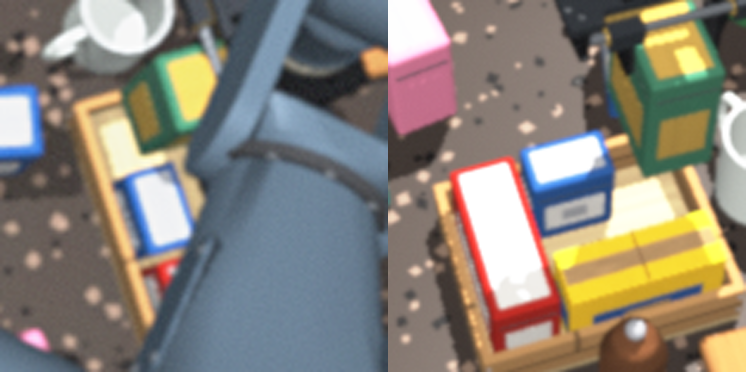

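The picture shows the biscuit tin square along the -x wall, the cocoa tin on the +y side, and the carton undisturbed. The caddy is held straight above the free +x area, so I lower it.

Emit:
jog_arm --motion '[-0.03, 0.04, 0.8, 0, 0, 0, 1, 0, 0, 1, 0, 0, 0, 1, 0, 0, 0.8, 0, 0, 0, 1, 0, 0, 0.4, 0, 0, 0, 1, 0, 0, 0.3, 0, 0, 0, 1, 0, 0, 0.3, 0, 0, 0, 1, 0, 0, 0.1, 0, 0, 0, 1, 0, 0, 0, 0, 0, 0, 1]'

```text
time: 25.68
position: [0.6435, -0.2229, 0.1262]
tool_rot: [0.606, 0.796, 0.0, 0.0]
ft_force: [0.5, 0.5, -3.6]
grip_width: 0.0619
grip_force: 29.9
```

Emit:
jog_arm --motion '[0, 0, 0.06, 0, 0, 0, 1, 0, 0, 0.04, 0, 0, 0, 1, 0, 0, 0, 0, 0, 0, 1]'

```text
time: 26.05
position: [0.6436, -0.223, 0.1226]
tool_rot: [0.606, 0.796, 0.0, 0.001]
ft_force: [0.1, 0.1, -0.6]
grip_width: 0.062
grip_force: 29.9
```

Emit:
jog_arm --motion '[0, 0, 0.02, 0, 0, 0, 1, 0, 0, 0, 0, 0, 0, 1, 0, 0, 0, 0, 0, 0, -1, 0, 0, 0, 0, 0, 0, -1, 0, 0, 0, 0, 0, 0, -1, 0, 0, -0.5, 0, 0, 0, -1, 0, 0, -0.9, 0, 0, 0, -1, 0, 0, -1, 0, 0, 0, -1, 0, 0, -0.2, 0, 0, 0, -1]'

```text
time: 27.18
position: [0.6455, -0.2238, 0.2302]
tool_rot: [0.606, 0.796, 0.001, 0.004]
ft_force: [0.6, 0.2, -0.4]
grip_width: 0.0874
grip_force: 0.0
```

```bash
python3 - <<'E'
from plan import *
go(.6245,.0929,.113,-24.8)
E
```

```text
shift [7.79 1.58 2.89] psi 15.5 pos [ 0.6455 -0.2238  0.2302] w 0.0874 t 27.2 tilt [ 0.008 -0.004 -1.   ] | rz 10.06, shift after turn [ 6.97 -3.8   2.93]
```

Emit:
jog_arm --motion '[0.97, 0.2, 0, 0, 0, 0, -1, 0.97, 0.2, 0, 0, 0, 0, -1, 0.97, 0.2, 0, 0, 0, 0, -1, 0.97, 0.2, 0, 0, 0, 0, -1, 0.97, 0.2, 0, 0, 0, 0, -1, 0.97, 0.2, 0, 0, 0, 0, -1, 0.97, 0.2, 0, 0, 0, 0, -1, 0.97, 0.2, 0, 0, 0, 0, -1, 0, 0, 0, 0, 0, 1, -1, 0, 0, 0, 0, 0, 1, -1, 0, 0, 0.1, 0, 0, 1, -1, 0, 0, 0.2, 0, 0, 1, -1]'

```text
time: 28.68
position: [0.6221, 0.0936, 0.213]
tool_rot: [0.711, 0.703, -0.0, -0.0]
ft_force: [0.3, 0.6, -0.1]
grip_width: 0.0869
grip_force: 0.0
```

Emit:
jog_arm --motion '[0, 0, 0.2, 0, 0, 1, -1, 0, 0, 0.2, 0, 0, 1, -1, 0, 0, 0.2, 0, 0, 1, -1, 0, 0, 0.2, 0, 0, 1, -1, 0, 0, 0, 0, 0, 1, -1, 0, 0, 0, 0, 0, 1, -1, 0, 0, 0, 0, 0, 0, -1]'

```text
time: 29.55
position: [0.6219, 0.0935, 0.1808]
tool_rot: [0.841, 0.541, -0.0, -0.0]
ft_force: [0.8, -0.4, -0.5]
grip_width: 0.0866
grip_force: 0.0
```

```bash
python3 - <<'E'
from plan import *
go(.6245,.0929,.112,-24.8)
E
```

```text
shift [0.01 0.07 1.72] psi -24.5 pos [0.6219 0.0935 0.1808] w 0.0866 t 29.6 tilt [-0.001  0.    -1.   ] | rz 0.07, shift after turn [0.01 0.06 1.72]
```

Emit:
jog_arm --motion '[0, 0.07, 0.8, 0, 0, 0.07, -1, 0, 0, 0.7, 0, 0, 0, -1, 0, 0, 0.22, 0, 0, 0, -1, 0, 0, 0, 0, 0, 0, 1, 0, 0, 0, 0, 0, 0, 1, 0, 0, 0, 0, 0, 0, 1, 0, 0, 0, 0, 0, 0, 1, 0, 0, 0, 0, 0, 0, 1]' --grip_force 25

```text
time: 30.55
position: [0.625, 0.0924, 0.1128]
tool_rot: [0.843, 0.539, 0.0, 0.0]
ft_force: [-0.6, -0.6, 2.0]
grip_width: 0.048
grip_force: 24.9
```

Emit:
jog_arm --motion '[0, 0, -0.5, 0, 0, 0, 1, 0, 0, -1, 0, 0, 0.4, 1, 0, 0, -1, 0, 0, 1, 1, 0, 0, -1, 0, 0, 1, 1, 0, 0, -0.6, 0, 0, 1, 1, 0, 0, 0, 0, 0, 1, 1, 0, 0, 0, 0, 0, 1, 1, 0, 0, 0, 0, 0, 1, 1, 0, 0, 0, 0, 0, 1, 1, 0, 0, 0, 0, 0, 1, 1, 0, 0, 0, 0, 0, 1, 1, 0, 0, 0, 0, 0, 1, 1]'

```text
time: 32.05
position: [0.6243, 0.0923, 0.2756]
tool_rot: [0.979, 0.203, -0.001, -0.0]
ft_force: [0.8, 0.1, -2.0]
grip_width: 0.0477
grip_force: 24.9
```

Emit:
jog_arm --motion '[0, 0, 0, 0, 0, 1, 1, 0, 0, 0, 0, 0, 1, 1, 0, 0, 0, 0, 0, 0, 1]'

```text
time: 32.42
position: [0.6244, 0.0923, 0.2757]
tool_rot: [0.991, 0.136, -0.001, -0.0]
ft_force: [-0.3, -0.2, -1.8]
grip_width: 0.0479
grip_force: 24.9
```

```bash
python3 - <<'E'
from plan import *
go(*crate(-.001,.0),.1208,-74.5)
E
```

```text
shift [-3.58  8.31  3.88] psi -74.4 pos [0.6244 0.0923 0.2757] w 0.0479 t 32.4 tilt [-0.001  0.    -1.   ] | rz 0.03, shift after turn [-3.57  8.31  3.87]
```

Emit:
jog_arm --motion '[-0.25, 0.6, 0, 0, 0, 0.03, 1, -0.4, 0.93, 0, 0, 0, 0, 1, -0.4, 0.93, 0, 0, 0, 0, 1, -0.4, 0.93, 0, 0, 0, 0, 1, -0.4, 0.93, 0, 0, 0, 0, 1, -0.4, 0.93, 0, 0, 0, 0, 1, -0.4, 0.93, 0, 0, 0, 0, 1, -0.4, 0.93, 0, 0, 0, 0, 1, -0.4, 0.93, 0, 0, 0, 0, 1, -0.13, 0.27, 0, 0, 0, 0, 1, 0, 0, 0, 0, 0, 0, 1, 0, 0, 0, 0, 0, 0, 1]'

```text
time: 33.92
position: [0.5754, -0.2647, 0.2762]
tool_rot: [0.991, 0.135, -0.0, -0.001]
ft_force: [0.2, -0.2, -2.4]
grip_width: 0.0479
grip_force: 24.9
```

```bash
python3 - <<'E'
from plan import *
import cv2
go(*crate(-.001,.0),.1208,-74.5)
s=robot.camera("side")
cv2.imwrite("pics/h.png",cv2.resize(s[240:420,250:410],None,fx=3.3,fy=3.3,interpolation=cv2.INTER_CUBIC))
E
```

```text
shift [-0.    0.04  3.88] psi -74.5 pos [ 0.5754 -0.2647  0.2762] w 0.0479 t 33.9 tilt [-0.     0.001 -1.   ] | rz 0.01, shift after turn [-0.01  0.04  3.88]
```

View pics/h.png

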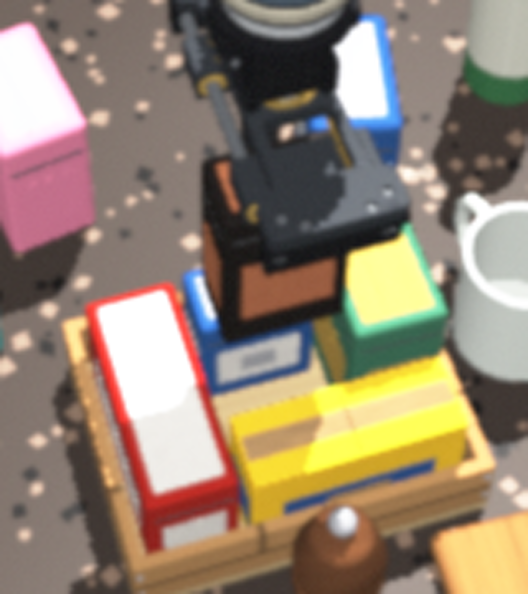

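The picture shows the coffee tin held upright above the slot between biscuit tin, carton, caddy and cocoa tin. Its lower front corners are at about (222,340) and (345,308) in the crop. I'll back-project those and the slot's edges.

```bash
python3 - <<'E'
from fit import *
from plan import CR,A
c=C["side"]
def bp(p,z):
    p=np.array([250,240])+np.array(p)/3.3-.5
    d=c["R"].T@[(p[0]-c["cx"])/c["fx"],(p[1]-c["cy"])/c["fy"],1];o=-c["R"].T@c["t"];X=(o+d*(z-o[2])/d[2])[:2]-CR
    return (np.array([X[0]*np.cos(A)+X[1]*np.sin(A),-X[0]*np.sin(A)+X[1]*np.cos(A)])*1000).round(1)
for n,p,z in(("coffee L",(222,340),.163),("coffee R",(345,308),.163),("bisc front R",(238,487),.098),("bisc back R",(175,288),.098),("bisc front L",(150,517),.098),("caddy front L",(350,330),.138),("caddy front R",(443,302),.138),("carton back L",(232,432),.098),("carton back R",(445,362),.098),("cocoa front bottom L",(222,392),.008),("rim SW",(137,582),.055),("rim NW",(66,325),.055),("rim SE",(493,467),.055)):print(n,bp(p,z))
E
```

```text
coffee L [-38.6 -15.7]
coffee R [ 38.8 -16.8]
bisc front R [-48.2 -77.7]
bisc back R [-45.4  67.6]
bisc front L [-103.7  -80.3]
caddy front L [ 42.7 -18.3]
caddy front R [104.7 -16.8]
carton back L [-40.8 -42. ]
carton back R [102.  -35.9]
cocoa front bottom L [-24.2  34.4]
rim SW [-118.4  -97.9]
rim NW [-116.4   88.2]
rim SE [115.7 -92.6]
```

Emit:
jog_arm --motion '[-0.05, 0, 0.8, 0, 0, 0, 1, 0, 0, 1, 0, 0, 0, 1, 0, 0, 0.7, 0, 0, 0, 1, 0, 0, 0.4, 0, 0, 0, 1, 0, 0, 0.4, 0, 0, 0, 1, 0, 0, 0.3, 0, 0, 0, 1, 0, 0, 0.15, 0, 0, 0, 1, 0, 0, 0, 0, 0, 0, 1]'

```text
time: 34.98
position: [0.5735, -0.2668, 0.1262]
tool_rot: [0.991, 0.134, -0.0, -0.0]
ft_force: [0.2, -0.4, -1.6]
grip_width: 0.0479
grip_force: 24.9
```

Emit:
jog_arm --motion '[0, 0, 0.06, 0, 0, 0, 1, 0, 0, 0.05, 0, 0, 0, 1, 0, 0, 0, 0, 0, 0, 1]'

```text
time: 35.35
position: [0.5735, -0.2668, 0.122]
tool_rot: [0.991, 0.134, 0.0, 0.0]
ft_force: [-0.5, -1.0, -2.5]
grip_width: 0.048
grip_force: 24.9
```

Emit:
jog_arm --motion '[0, 0, 0.03, 0, 0, 0, 1, 0, 0, 0.01, 0, 0, 0, 1, 0, 0, 0, 0, 0, 0, 1]'

```text
time: 35.72
position: [0.5737, -0.2668, 0.1208]
tool_rot: [0.991, 0.134, 0.0, 0.0]
ft_force: [-0.8, 0.8, 1.5]
grip_width: 0.0475
grip_force: 24.9
```

Emit:
jog_arm --motion '[0, 0, 0, 0, 0, 0, -1, 0, 0, 0, 0, 0, 0, -1, 0, 0, 0, 0, 0, 0, -1, 0, 0, -0.5, 0, 0, 0, -1, 0, 0, -0.9, 0, 0, 0, -1, 0, 0, -1, 0, 0, 0, -1, 0, 0, -1, 0, 0, 0, -1, -0.5, -0.5, -0.5, 0, 0, 0, -1, -0.7, -0.9, 0, 0, 0, 0, -1, -0.7, -0.9, 0, 0, 0, 0, -1, -0.5, -0.9, 0, 0, 0, 0, -1, 0, -0.9, 0, 0, 0, 0, -1]'

```text
time: 37.22
position: [0.4355, -0.1333, 0.2764]
tool_rot: [0.991, 0.134, -0.0, -0.0]
ft_force: [0.9, -0.3, 0.4]
grip_width: 0.0868
grip_force: 0.0
```

```bash
python3 - <<'E'
from plan import *
import cv2,numpy as np
t=robot.camera("top");s=robot.camera("side")
f=lambda im,c,r,w,h:cv2.resize(im[r:r+h,c:c+w],(400,400),interpolation=cv2.INTER_CUBIC)
cv2.imwrite("pics/i.png",np.hstack([f(t,390,150,150,150),f(s,250,270,150,150)]))
E
```

```text
(no output)
```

View pics/i.png

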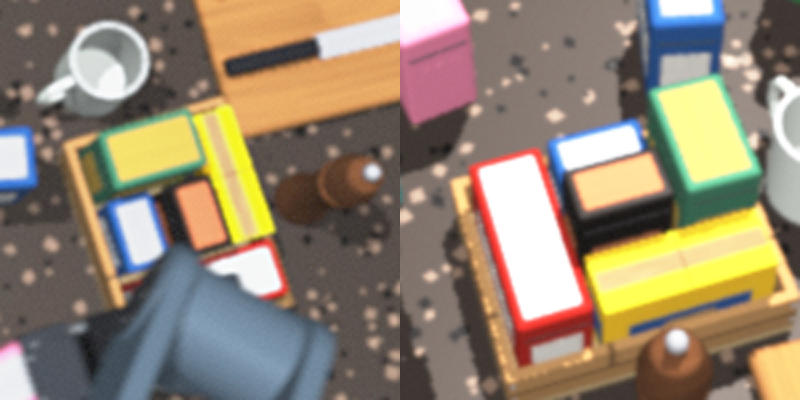

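All five packs stand upright and flat in the crate: biscuit tin, cocoa tin, coffee tin, caddy and carton. The mill and mug are undisturbed, so I'm handing in.

```bash
python3 -c "
from rig import robot
print(robot.hand_in())"
```

```text
the job is handed in; nothing more can be done
None
```

The job is handed in at about 37 s of the 70 s allowed: in the last pictures all five groceries stand upright and flat in the crate, and the mill and mug beside it haven't moved; the other four bystanders weren't re-photographed, but the arm never went near them.

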